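# Prop open a window sash with a stick from the tool block

## Robot

A 6-joint arm with a two-finger parallel gripper is mounted at the origin on the work surface. World frame = base frame: x ahead of the robot, y to its left, z up, the work surface at z = 0. Lengths are in mm, angles in rad, forces in N, time in s.
With the tool pointing down it reaches from about 350 to 775 mm from the base axis. Payload 7.3 kg.
Tool frame: the origin (TCP) lies at the centre of the arm's flange, where the gripper is bolted on; the fingertips stand 178 mm ahead of it and the grasp point (between the pads) lies 159 mm ahead of it; z points along the fingers, y is the line along which they close (so a half turn about z gives the same grasp; the last joint's range is limited). The gripper opens to 92 mm and grips with 3 to 60 N. Pads are 19 mm wide; open, the fingers measure 130 mm over their backs; the gripper's body (75 mm by 190 mm) begins 47 mm behind the grasp point.
Start: joints at [-0.146, 0.342, 1.524, -0, 1.275, -0.146], TCP at [525.003, 0.022, 404.741] pointing down, gripper open.
Joint ranges: [-2.53, 2.53], [-0.77, 2.02], [0.04, 2.7], [-1, 4.14], [0.28, 2.66], [-3.11, 3.11]. Speed limits (rad/s): [2.57, 2.57, 3.14, 3.14, 3.14, 3.14].

## Interface

Orientations are given as [roll, pitch, yaw] about the fixed x, y, z axes, in that order (R = Rz(yaw) Ry(pitch) Rx(roll)).
In Python, from plant import * gives the robot as it stands. The module is installed in compiled form; this text tells all that it offers.
- The arm moves only by the shell command python3 -m inch 'ROWS'. ROWS is JSON, a list of rows, each a list of 5 numbers: the shift along the tool's x, y, z in m, then the turn about the tool's z in rad, then the opening, from 0 (shut) to 1 (fully open). In form: [[tx, ty, tz, spin, claw], ...]. A call has 1 to 8 rows; each row is the pose to reach, as a shift and turn from the pose commanded when the call began, along the tool's axes at that moment; what a row does not reach only later rows make up. A row lasts 1/12 s, in which the tool goes at most 41.7 mm and 7.16 degrees, less where a joint would pass 70% of its speed; a pose out of reach is approached as far as the arm can. A call with a gripper value outside its range is refused whole. The fingers move at their own pace and stop on an object; the grip force is fixed at half the most. Time passes only in rows, so rows that repeat a pose let the fingers close. It gives the time, the measured TCP pose, the force, the opening and the grip force at its end, in the units of the state.
- get_obs(): the state, without advancing time (a new reading comes with each control period).
- capture(name): name is "scene" or "side" or "wrist"; returns a dict with "color" (400x640x3 uint8, red, green, blue), "intrinsics" (3x3 intrinsics, pixels), "pose" (4x4, takes a point from camera to world coordinates). Camera axes: x right, y down, z forward; pixel columns grow to the right and rows downward; lengths in mm; the calibration is good to about 2 mm. A picture is of the moment at which its call begins. There is no depth.
- close_job(): hands the job in; it is judged then, once.
Trained networks look in a picture, given as the dict that the camera call returned (one of the last four; its "shot" number tells which), for a name from the list of things; names that differ only in an ending like _2 or _b are one class to them, and where a whole thing is asked for, a point or a joint stands for the part that bears it (a point fixed in the world has none). Each returns a list of dicts, best first, with "conf" (0 to 1); they miss things now and then, are a little off and sometimes report something else, mostly with a low value. They report only what shows in the picture. A call takes as long as a camera call.
- look_for(picture, target): "rect" ([centre column, centre row, width, height] in pixels, round what is visible of it).
- trace(picture, target): "pixels" (400x640 bool, what is visible of it) and "rect" ([centre column, centre row, width, height] in pixels, round what is visible of it).
- tip_of(picture, target): "centre" ([column, row] in pixels: a listed point, or the origin of a listed thing).
The state is a dict: "time": time; "joint_positions": joint angles; "dq": joint speeds; "tau": joint torques, N m; "tool_pos": TCP position; "tcp_rot": TCP orientation; "contact_force": force on the tool from outside, world axes, zero at the start; "moment": the same for the moment, N m; "grip_width": finger opening in mm; "finger_force": force on a finger pad.
Only numpy, scipy, OpenCV 4.12 (cv2) and the standard library are available. Lean on these libraries where they do the work, as an engineer would, in place of code of your own. Each camera call takes 0.05 s, during which the arm holds its last target. There are 200 camera calls.

## Task

Draw the wooden prop stick (the square one with the yellow top) straight up out of the tool block, and stand it upright, black rubber foot down, on the sill of the window frame, squarely under the raised blue sash. Then ease the sash (it has a brass handle) gently down until it rests on top of the prop, and let go. Leave the brush and the rasp in the block, and the rule, mallet and tin on the bench, where they are.

Things in the scene. Friction and masses are not known exactly. Their poses are not given: they have to be found in the camera images.
- prop: Prop stick: square dark-wood bar 32 x 32 mm, 170 mm long, 12 mm black rubber foot, top 30 mm yellow; 0.14 kg. It starts upright in one of the block's pockets, foot 10 mm above the bench, 105 mm of it in sight above the block. Origin: centre of its foot's underside; z runs up along the stick, x and y are square to its faces.
- block: Fixed light-wood tool block, 75 mm (x) by 250 mm (y) by 75 mm high, with three upright square pockets 38 mm wide and 65 mm deep (floor 10 mm above the bench), their centres at y = -80, 0 and +80 mm. Origin: centre of its underside; -x is its front, to the robot.
- window: Fixed grey window frame, 0.62 m tall: sill 110 mm deep (x), 360 mm wide (y), 20 mm thick; two jambs 40 mm wide, 70 mm deep, 310 mm apart; a head on top; wooden feet 160 mm deep, 20 mm high beside the sill ends (total width 420 mm). Origin: centre of the sill's underside; -x is its front, to the robot; y runs along the sill.
- sill_mid (a point): Middle of the sill's upper face, 20 mm above the bench, exactly under the middle of the sash. Axes as the window's.
- sash (a joint): Height of the blue glazed sash in m: clear gap between the sill's upper face and the sash's underside (0 = closed on the sill, 0.29 = fully up). It starts raised above the prop's length; friction holds it where it is left; it takes about 3 to 7 N to push down, 15 to 19 N to lift. With the prop under it, it rests at 0.170.
- sash_underside (a point): Middle of the sash's underside. The sash is 36 mm thick (x), 306 mm wide (y), 240 mm tall, wooden rails with a glass pane; it hangs in the middle of the sill's depth.
- sash_handle (a point): Middle of the brass handle on the sash's front: a round bar of 16 mm diameter and 110 mm length along y, its axis 50 mm in front of the sash's front face (68 mm in front of its mid plane) and 30 mm above its underside; a post joins it to the sash at either end.
- brush: Paint brush standing handle-down in another pocket: red handle of 30 mm diameter, steel ferrule and pale bristles 58 mm (x) by 20 mm (y), 195 mm tall in all. Origin: bottom of the handle.
- rasp: Rasp standing handle-down in another pocket: green handle of 32 mm diameter, dark flat blade 28 mm (x) by 7 mm (y), 260 mm tall in all. Origin: bottom of the handle.
- rule: Yellow folding rule lying on the bench, 16 x 200 mm (along y), 15 mm high. Origin: centre of its underside.
- mallet: Wooden mallet lying on the bench, head 65 x 110 x 65 mm, handle 200 mm long to -x. Origin: under the head.
- tin: Steel tin, 90 mm diameter, 110 mm tall. Origin: centre of its underside.

How it is judged:
By the outcome, as a careful person would: the job done as asked, in the order asked, and still so for the second after the job is handed in, with the robot touching nothing.
It also fails if it takes over 62 s, if anything falls off the work surface, if the arm or the gripper's body presses on something with over 40 N, if the wrist force passes 120 N, or if a joint passes its speed limit or range.

## Working session

There is one attempt and no reset: what is moved stays moved. The work goes in short steps, Python scripts to look and compute and a shell command to move; the robot and the scene stay as the last step left them, time stands still between calls to the robot, and variables do not carry over. Pictures are saved under pics/ and viewed, at most 10 in all, crops included, and the job is handed in when it is done.

```bash
mkdir -p pics
cat > h.py <<'E'
from plant import *
import numpy as np, cv2
def ray(p,uv):
    K=np.array(p["intrinsics"]);T=np.array(p["pose"])
    d=T[:3,:3]@np.linalg.solve(K,[uv[0],uv[1],1.]);return T[:3,3],d/np.linalg.norm(d)
def atz(p,uv,z):
    o,d=ray(p,uv);return o+d*(z-o[2])/d[2]
def tri(rs):
    A=sum(np.eye(3)-np.outer(d,d) for o,d in rs);b=sum((np.eye(3)-np.outer(d,d))@o for o,d in rs)
    x=np.linalg.solve(A,b);return x,[np.linalg.norm(np.cross(x-o,d)) for o,d in rs]
def proj(p,X):
    T=np.linalg.inv(np.array(p["pose"]));q=np.array(p["intrinsics"])@(T[:3,:3]@np.array(X,float)+T[:3,3]);return q[:2]/q[2]
def save(p,n): cv2.imwrite("pics/"+n,p["color"][:,:,::-1])
E
python3 - <<'E'
from h import *
np.set_printoptions(precision=1,suppress=True)
P={n:capture(n) for n in("scene","side","wrist")}
for n in P: save(P[n],n+"0.png"); print(n,P[n]["pose"][:3,3])
for t in("prop","block","window","sill_mid","sash_underside","sash_handle","brush","rasp"):
    rs=[]
    for n in P:
        r=tip_of(P[n],t)
        if r and r[0]["conf"]>.4: rs.append(ray(P[n],r[0]["centre"])); print(t,n,r[0]["centre"],round(r[0]["conf"],2))
    if len(rs)>1: print("  ",*tri(rs))
o=get_obs();print(o["tool_pos"],o["tcp_rot"],o["time"],o["contact_force"])
E
```

```text
scene [  89.3  889.8 1297.7]
side [   95.8 -1127.6  1330.3]
wrist [524.6  81.4 385.4]
prop side [377.0, 248.8] 0.7
block scene [310.1, 168.5] 0.79
block side [377.8, 254.2] 0.62
block wrist [397.5, 313.2] 0.73
   [ 641.2 -229.2   -6.5] [np.float64(4.331920260634515), np.float64(0.478708591986279), np.float64(4.420709960880092)]
window scene [251.0, 266.3] 0.72
window side [321.5, 170.9] 0.95
   [620.6 231.3   3.6] [np.float64(7.3651815869104595), np.float64(7.36518158691061)]
sill_mid scene [249.3, 263.6] 0.56
sill_mid side [323.5, 165.5] 0.7
   [626.5 234.9  24.4] [np.float64(2.608748743042341), np.float64(2.608748743042557)]
sash_underside scene [237.5, 218.5] 0.76
sash_handle scene [263.8, 217.5] 0.82
sash_handle side [308.0, 117.0] 0.75
   [559.9 226.8 280.8] [np.float64(3.7174767542077785), np.float64(3.7174767542077745)]
brush scene [299.0, 178.6] 0.45
brush side [372.3, 233.4] 0.57
   [ 653.5 -151.    10.6] [np.float64(3.4824042060519407), np.float64(3.4824042060520535)]
rasp side [381.6, 269.8] 0.86
[525.    0.  404.7] [3.1 0.  1.6] 1.35 [ 1.3  0.9 -0.6]
```

```bash
ls pics; python3 -c "
import cv2,numpy as np
cv2.imwrite('pics/both.png',np.vstack([np.hstack([cv2.resize(cv2.imread('pics/%s0.png'%n),(400,250)) for n in ('side','wrist')]),np.zeros((1,800,3),np.uint8)]))"
```

```text
scene0.png
side0.png
wrist0.png
```

View pics/scene0.png

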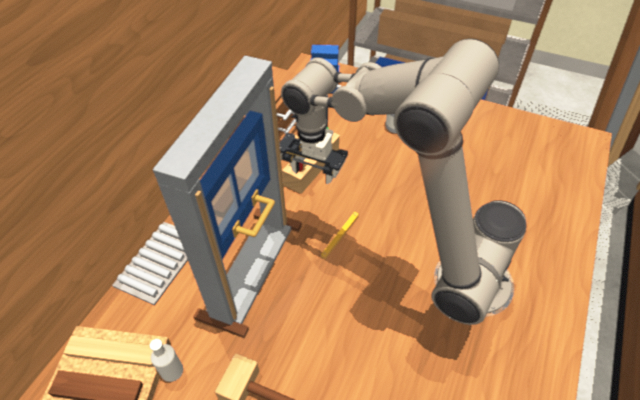

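View pics/both.png

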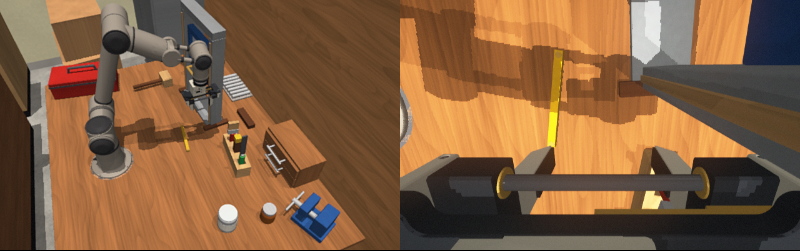

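The scene picture shows the window at left, with the handle near (262,215). The block is behind the gripper near (310,165) and the rule near (340,235). In the side picture the prop (yellow top) is in the middle pocket, between brush and rasp.

A strictly vertical tool can't get under the sash. I'll check how the arm behaves at the edge of its reach, in free space.

```bash
python3 -m inch '[[-0.04,0,-0.04,0,1],[-0.08,0,-0.08,0,1],[-0.11,0,-0.12,0,1],[-0.14,0,-0.16,0,1],[-0.15,0,-0.2,0,1],[-0.15,0,-0.24,0,1],[-0.15,0,-0.28,0,1],[-0.15,0,-0.3,0,1]]'
python3 -m inch '[[0,0.04,0,0,1],[0,0.08,0,0,1],[0,0.12,0,0,1],[0,0.16,0,0,1],[0,0.2,0,0,1],[0,0.24,0,0,1],[0,0.28,0,0,1],[0,0.32,0,0,1]]'
python3 -c "
from h import *
o=get_obs();print(o['joint_positions'],o['tcp_rot'],o['tool_pos'])
p=capture('side');save(p,'s1.png');cv2.imwrite('pics/s1c.png',cv2.resize(p['color'][100:340,260:520,::-1],None,fx=2.4,fy=2.4,interpolation=2))"
```

```text
time: 2.02
tool_pos: [524.1, -149.4, 690.8]
tcp_rot: [3.141, 0.0, 1.569]
contact_force: [0.8, -1.4, 1.4]
grip_width: 92.2
finger_force: 0.0
time: 2.68
tool_pos: [691.0, -132.2, 631.4]
tcp_rot: [3.115, 0.005, 1.571]
contact_force: [0.9, -0.4, -0.1]
grip_width: 91.2
finger_force: 0.0
[-0.29832148  0.83510364  0.03607886  0.0032464   2.2438221  -0.29642783] [3.11543592 0.00539091 1.57088957] [ 691.04326032 -132.19200554  631.43636847]
```

View pics/s1c.png

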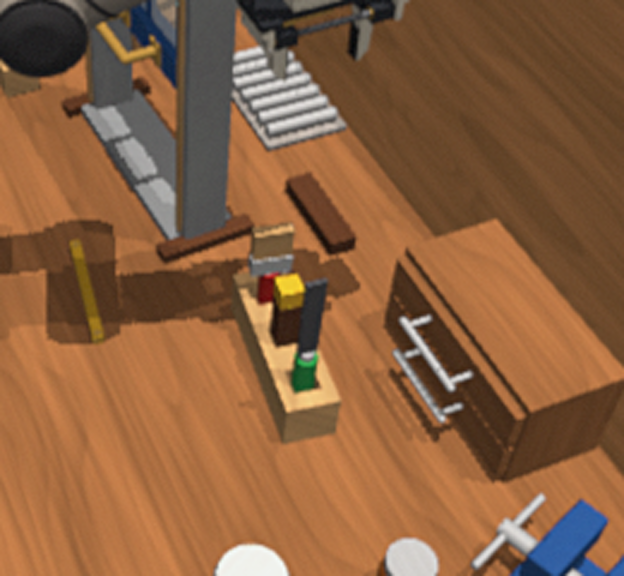

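The crop shows the prop (yellow top near (288,292)) in the middle pocket, with the red brush on the left at (268,285) and the green rasp on the right at (305,375). At the reach limit the tool tilted slightly. I'll see whether that accumulates.

```bash
python3 -m inch '[[0,0.3,0,0,1],[0,0.3,0,0,1],[0,0.3,0,0,1],[0,0.3,0,0,1]]' | sed -n 2,3p
python3 -m inch '[[0,0.3,0,0,1],[0,0.3,0,0,1],[0,0.3,0,0,1],[0,0.3,0,0,1]]'| sed -n 2,3p
python3 -m inch '[[0,0,-0.3,0,1],[0,0,-0.3,0,1],[0,0,-0.3,0,1],[0,0,-0.3,0,1]]'| sed -n 2,3p
python3 -c "
from h import *
o=get_obs();print(o['joint_positions'],o['time'])"
```

```text
tool_pos: [739.1, -116.5, 574.2]
tcp_rot: [3.093, 0.009, 1.571]
tool_pos: [775.8, -102.0, 524.2]
tcp_rot: [3.068, 0.012, 1.571]
tool_pos: [699.9, -92.1, 641.1]
tcp_rot: [3.048, 0.015, 1.57]
[-0.24090092  0.8219931   0.03610599  0.00999632  2.18865572 -0.23478461] 3.7333
```

Tilt accumulates at the edge of reach, so I can pitch the tool outward this way. I'll check one-row and eight-row pushes along the stretched arm.

```bash
for i in 1 2 3 4; do python3 -m inch '[[0,0.8,-0.6,0,1]]' | sed -n 2,3p; done
echo; python3 -m inch '[[0,0.8,-0.6,0,1],[0,0.8,-0.6,0,1],[0,0.8,-0.6,0,1],[0,0.8,-0.6,0,1]]' | sed -n 2,3p
python3 -c "
from h import *
o=get_obs();print(o['joint_positions'],o['time'])"
```

```text
tool_pos: [697.4, -87.9, 650.2]
tcp_rot: [3.018, 0.019, 1.569]
tool_pos: [699.7, -83.7, 652.6]
tcp_rot: [2.994, 0.021, 1.569]
tool_pos: [700.2, -79.7, 656.7]
tcp_rot: [2.972, 0.023, 1.569]
tool_pos: [699.3, -75.8, 662.8]
tcp_rot: [2.949, 0.026, 1.569]

tool_pos: [685.0, -61.5, 685.3]
tcp_rot: [2.923, 0.029, 1.568]
[-0.20423813  0.75993601  0.0367628   0.01904542  2.12454442 -0.19297104] 4.4
```

```bash
for i in 1 2 3 4 5 6 7 8 9 10 11 12 13 14 15 16; do python3 -m inch '[[-0.15,0.9,-0.4,0,1]]' | sed -n 2,3p|tail -$((i%5==0?2:0)); done
for i in 1 2 3 4 5 6 7 8 9 10; do python3 -m inch '[[-0.15,1,0,0,1]]' | sed -n 2,3p|tail -$((i%5==0?2:0)); done
python3 -c "
from h import *
o=get_obs();print(o['joint_positions'],o['time'],o['tcp_rot'])"
```

```text
tool_pos: [697.8, -75.2, 694.3]
tcp_rot: [2.792, 0.042, 1.564]
tool_pos: [696.0, -84.2, 721.0]
tcp_rot: [2.657, 0.056, 1.558]
tool_pos: [681.4, -89.9, 760.0]
tcp_rot: [2.523, 0.07, 1.549]
tool_pos: [705.9, -97.8, 767.3]
tcp_rot: [2.36, 0.087, 1.535]
tool_pos: [714.9, -101.8, 785.0]
tcp_rot: [2.222, 0.099, 1.521]
[-0.26982075  0.68426759  0.03720694  0.11522704  1.5018779  -0.2199594 ] 6.5667 [2.22161401 0.09934832 1.52062081]
```

Run:
```python
from h import *
np.set_printoptions(precision=1,suppress=True)
P={n:capture(n) for n in("scene","side")}
Z=dict(prop=10,block=0,brush=10,rasp=10,window=0,sill_mid=20,rule=0,mallet=0,tin=0)
for t in list(Z)+["sash_underside","sash_handle"]:
    rs=[]
    for n in P:
        r=tip_of(P[n],t)
        if r and r[0]["conf"]>.3:
            c=r[0]["centre"];rs.append(ray(P[n],c)); print(t,n,round(r[0]["conf"],2),atz(P[n],c,Z[t]) if t in Z else c)
    if len(rs)>1: print("  ",*tri(rs))
a=P["scene"]["color"][130:330,180:400,::-1];b=P["side"]["color"][100:300,260:480,::-1]
save(P["scene"],"sc2.png");save(P["side"],"si2.png")
cv2.imwrite("pics/c2.png",np.vstack([cv2.resize(x,(638,300) if 0 else (330,300),interpolation=2) for x in ()]) if 0 else np.hstack([cv2.resize(x,(400,364),interpolation=2) for x in(a,b)]))
```

```text
prop scene 0.6 [ 637.5 -220.1   10. ]
prop side 0.77 [ 634.1 -218.5   10. ]
   [ 635.4 -218.8   11. ] [np.float64(1.5622287143514575), np.float64(1.5622287143516793)]
block scene 0.93 [ 645.6 -218.4    0. ]
block side 0.41 [641.1 270.7   0. ]
   [535.8   0.8 256.7] [np.float64(0.14564606323495696), np.float64(0.1456460632349008)]
brush side 0.8 [ 653.4 -144.4   10. ]
rasp scene 0.77 [ 641.1 -314.4   10. ]
rasp side 0.88 [ 620.5 -306.3   10. ]
   [ 628.8 -306.8   14.7] [np.float64(9.477993347293637), np.float64(9.47799334729377)]
window scene 0.9 [627.3 228.2   0. ]
window side 0.88 [618.1 243.3   0. ]
   [618.5 234.2  10.4] [np.float64(4.168522118181545), np.float64(4.168522118181444)]
sill_mid scene 0.96 [631.2 243.   20. ]
sill_mid side 0.55 [631.1 234.1  20. ]
   [633.6 240.2  14.2] [np.float64(0.09183262880453053), np.float64(0.09183262880442937)]
rule scene 0.75 [409.7  16.3   0. ]
rule side 0.79 [435.9  14.6   0. ]
   [423.2  13.2  -1.4] [np.float64(12.699191929795223), np.float64(12.699191929795234)]
mallet scene 0.67 [478.4 558.2   0. ]
mallet side 0.7 [478.8 561.5   0. ]
   [478.  558.7   2.1] [np.float64(0.19701866241240043), np.float64(0.19701866241244023)]
tin scene 0.95 [ 432.8 -556.8    0. ]
tin side 0.59 [ 431.1 -573.4    0. ]
   [ 434.7 -568.7  -10.9] [np.float64(0.8728688566872805), np.float64(0.8728688566873154)]
sash_underside scene 0.58 [237.3, 217.7]
sash_handle scene 0.75 [262.2, 214.6]
sash_handle side 0.87 [304.1, 116.2]
   [554.  228.8 290.6] [np.float64(5.105350514388096), np.float64(5.105350514388088)]
```

View pics/c2.png

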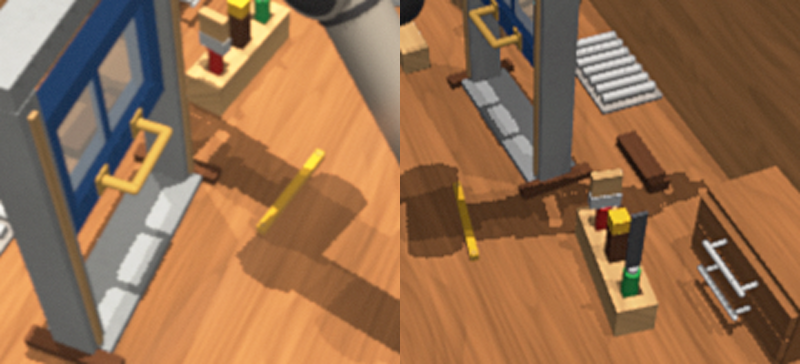

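The left crop shows the sill front edge running from (100,347) to (202,175), with the handle bar at (135,190)-(170,132). The right crop shows the block's top front edge from (580,212) to (613,305) and the sill front edge from (463,83) to (533,180).

Run:
```python
from h import *
np.set_printoptions(precision=1,suppress=True)
P={n:capture(n) for n in("scene","side")}
f=400/220
S=lambda u,v:(180+u/f,130+v/f); D=lambda u,v:(260+(u-400)/f,100+v/f)
def yaw(a,b): d=a-b; d=d if d[1]>0 else -d; return np.degrees(np.arctan2(-d[0],d[1]))
for nm,n,a,b,z in(("sill","scene",S(100,347),S(202,175),20),("sill","side",D(463,83),D(533,180),20),("block","side",D(580,212),D(613,305),75)):
    A,B=atz(P[n],a,z),atz(P[n],b,z);print(nm,n,A,B,np.linalg.norm(A-B),yaw(A,B))
# trace based yaw: yellow top centroid and prop edges
for n in P:
    for t in("block","window","prop","rule"):
        r=trace(P[n],t)
        if r: print(n,t,round(r[0]["conf"],2),np.array(r[0]["rect"]))
    im=cv2.cvtColor(P[n]["color"],cv2.COLOR_RGB2HSV)
    y=cv2.inRange(im,(22,150,120),(35,255,255)); k,l,s,c=cv2.connectedComponentsWithStats(y)
    for i in range(1,k):
        if s[i,4]>15: print(n,"yellow",c[i],s[i],atz(P[n],c[i],170))
# hypotheses of block yaw: project bottom-front edges
```

```text
sill scene [574.5 413.6  20. ] [578.7  53.7  20. ] 359.94043069181765 0.6708534063482364
sill side [559.  399.5  20. ] [590.   50.2  20. ] 350.63498118692365 5.065502711127001
block side [ 620.  -111.6   75. ] [ 582.9 -331.8   75. ] 223.29833309088036 -9.56786162088286
scene block 0.67 [307.9 163.6  61.1  61.9]
scene window 0.81 [227.9 199.  145.9 280.4]
scene prop 0.87 [310.9 142.1  13.8  36.2]
scene rule 0.65 [338.6 236.4  36.2  43.8]
scene yellow [311.3 129.5] [305 125  13  10  77] [ 639.4 -236.6  170. ]
scene yellow [352.1 217.4] [347 212  11  11  57] [376.1  52.1 170. ]
scene yellow [327.5 247.2] [324 244   8   8  17] [398.4 175.4 170. ]
side block 0.59 [377.3 248.6  43.2  69.5]
side window 0.95 [324.5 105.   82.2 210.1]
side prop 0.82 [378.6 228.4  16.8  29.2]
side rule 0.69 [297.9 221.9  13.5  40.1]
side yellow [380.1 218.6] [375 215  12   9  78] [ 639.2 -221.5  170. ]
side yellow [299.  233.8] [297 231   5   7  25] [ 377.6 -184.5  170. ]
```

```bash
python3 -m inch '[[0.04,-0.01,-0.01,0,1],[0.08,-0.02,-0.02,0,1],[0.12,-0.025,-0.025,0,1],[0.16,-0.03,-0.03,0,1],[0.2,-0.03,-0.03,0,1],[0.24,-0.03,-0.03,0,1],[0.28,-0.03,-0.03,0,1],[0.32,-0.04,-0.03,0,1]]' | sed -n 1,3p
for i in 1 2 3 4 5 6 7 8 9 10 11 12; do python3 -m inch '[[0.3,1,0.15,0,1]]' | sed -n 2,3p|tail -$((i%4==0?2:0)); done
python3 -c "
from h import *
from scipy.spatial.transform import Rotation as R
o=get_obs();M=R.from_euler('xyz',o['tcp_rot']).as_matrix();print(o['joint_positions'],o['time'],o['tool_pos']);print(M.round(3))"
```

```text
time: 8.93
tool_pos: [682.8, 214.6, 741.3]
tcp_rot: [2.222, 0.099, 1.521]
tool_pos: [716.8, 231.0, 755.4]
tcp_rot: [2.155, 0.092, 1.537]
tool_pos: [718.3, 242.2, 772.7]
tcp_rot: [2.044, 0.076, 1.558]
tool_pos: [710.9, 255.2, 795.1]
tcp_rot: [1.941, 0.065, 1.582]
[ 0.2962707   0.72276427  0.03707972 -0.30887399  1.21360746  0.15649217] 9.9333 [710.86311028 255.16226439 795.08441176]
[[-0.011  0.361  0.932]
 [ 0.998  0.065 -0.013]
 [-0.065  0.93  -0.361]]
```

```bash
python3 -m inch '[[-0.036,-0.009,-0.017,0.12,1],[-0.072,-0.018,-0.034,0.24,1],[-0.108,-0.027,-0.051,0.36,1],[-0.144,-0.036,-0.068,0.48,1],[-0.18,-0.045,-0.085,0.6,1],[-0.216,-0.054,-0.102,0.72,1],[-0.252,-0.063,-0.119,0.84,1],[-0.288,-0.073,-0.136,0.96,1]]' | sed -n 1,3p
cat >> h.py <<'E'
from scipy.spatial.transform import Rotation as R
def st(to=None,grasp=None):
    o=get_obs();M=R.from_euler('xyz',o['tcp_rot']).as_matrix();p=np.array(o['tool_pos'])
    print('t',round(o['time'],2),'pos',p.round(1),'grasp',(p+159*M[:,2]).round(1),'F',np.round(o['contact_force'],1),'w',round(o['grip_width'],1));print(M.round(3))
    if grasp is not None: to=np.array(grasp)-159*M[:,2]
    if to is not None: print('shift mm',(M.T@(np.array(to)-p)).round(1),'flange',np.round(to,1))
    x,y=M[2,0],M[2,1]; print('spin to level y',round(np.arctan2(y,x),3)+0 if 0 else round(float(np.arctan2(-y,-x)+np.pi/2*0),3), 'level', round(float(np.arctan(y/x)),3))
E
python3 -c "
from h import *
st(to=(400,-225,560))"
```

```text
time: 10.6
tool_pos: [569.0, -16.5, 796.3]
tcp_rot: [2.1, -0.776, 1.167]
t 10.6 pos [569.  -16.5 796.3] grasp [717.3 -18.7 739. ] F [ 0.2 -0.4  0.6] w 91.9
[[ 0.281  0.227  0.933]
 [ 0.656 -0.755 -0.014]
 [ 0.701  0.616 -0.36 ]]
shift mm [-349.7  -26.5  -69.5] flange [ 400 -225  560]
spin to level y -2.421 level 0.721
```

```bash
python3 -m inch '[[-0.04,-0.003,-0.008,0.12,1],[-0.08,-0.006,-0.016,0.24,1],[-0.12,-0.009,-0.024,0.36,1],[-0.16,-0.012,-0.032,0.48,1],[-0.2,-0.015,-0.04,0.6,1],[-0.24,-0.018,-0.048,0.72,1],[-0.28,-0.021,-0.056,0.72,1],[-0.32,-0.024,-0.064,0.72,1]]' | sed -n 1,3p
python3 - <<'E'
from h import *
st(grasp=(629,-224,330))
E
```

```text
time: 11.27
tool_pos: [414.4, -208.2, 580.5]
tcp_rot: [3.12, -1.201, 0.006]
t 11.27 pos [ 414.4 -208.2  580.5] grasp [ 562.6 -210.7  523.1] F [ 0.4 -0.8 -0.6] w 91.8
[[ 0.361 -0.014  0.932]
 [ 0.002 -1.    -0.016]
 [ 0.933  0.008 -0.361]]
shift mm [-156.1   10.8  131.8] flange [ 480.7 -221.5  387.4]
spin to level y -3.133 level 0.008
```

```bash
python3 -m inch '[[-0.032,0.002,0.01,0,0.6],[-0.064,0.004,0.02,0,0.6],[-0.096,0.006,0.03,0,0.6],[-0.128,0.008,0.04,0,0.6],[-0.156,0.011,0.05,0,0.6],[-0.156,0.011,0.05,0,0.6]]' | sed -n 1,3p
python3 - <<'E'
from h import *
np.set_printoptions(precision=1,suppress=True)
st(grasp=(629,-224,330))
p=capture("wrist");save(p,"w2.png")
for t,z in(("prop",10),("brush",10),("rasp",10),("block",0)):
    r=tip_of(p,t)
    if r: print(t,r[0]["conf"],r[0]["centre"],atz(p,r[0]["centre"],z))
im=cv2.cvtColor(p["color"],cv2.COLOR_RGB2HSV)
y=cv2.inRange(im,(22,130,100),(35,255,255)); k,l,s,c=cv2.connectedComponentsWithStats(y)
for i in range(1,k):
    if s[i,4]>60: print("yellow",c[i],s[i],atz(p,c[i],175))
E
```

```text
time: 11.77
tool_pos: [404.7, -219.4, 412.5]
tcp_rot: [3.14, -1.191, -0.012]
t 11.77 pos [ 404.7 -219.4  412.5] grasp [ 552.4 -221.6  353.6] F [-0.5  0.3 -0.9] w 57.8
[[ 0.4 -0.   0.9]
 [-0.  -1.  -0. ]
 [ 0.9  0.  -0.4]]
shift mm [ 6.5  1.3 79.9] flange [ 481.4 -221.8  389. ]
spin to level y -3.141 level 0.001
yellow [218.4 285.5] [216 270   8  32  68] [664.9 -96.5 175. ]
yellow [329.1 310.9] [314 305  30  14 348] [ 629.9 -229.   175. ]
yellow [410.8 336.7] [ 248  330  297   12 2593] [ 599.6 -313.3  175. ]
```

View pics/w2.png

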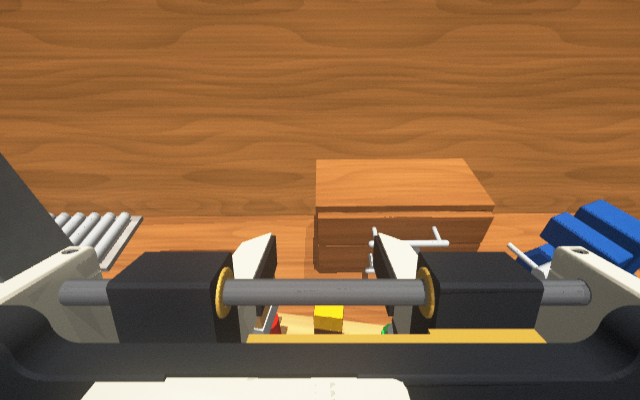

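The wrist picture shows the prop's yellow top at (329,311), between the finger inner edges at columns 277 and 375. The block runs along rows 315-335, with red at the left (270,325) and green at the right (386,330). I'll go in above the prop.

```bash
python3 -m inch '[[-0.004,0.002,0.038,0,0.6],[-0.02,0.004,0.072,0,0.6],[-0.04,0.005,0.09,0,0.6],[-0.06,0.005,0.1,0,0.6],[-0.075,0.005,0.107,0,0.6],[-0.075,0.005,0.107,0,0.6]]' | sed -n 1,3p
python3 - <<'E'
from h import *
st(grasp=(628,-227,140))
p=capture("wrist");save(p,"w3.png");cv2.imwrite("pics/w3c.png",cv2.resize(p["color"][200:,180:480,::-1],(750,500),interpolation=2))
E
```

```text
time: 12.52
tool_pos: [478.4, -226.0, 307.0]
tcp_rot: [3.13, -1.196, -0.001]
t 12.52 pos [ 478.4 -226.   307. ] grasp [ 626.4 -228.   248.8] F [-0.9  1.3  0.7] w 55.0
[[ 0.366 -0.012  0.931]
 [-0.    -1.    -0.013]
 [ 0.931  0.004 -0.366]]
shift mm [-100.7   -1.5   41.3] flange [ 480.  -225.   198.2]
spin to level y -3.137 level 0.005
```

View pics/w3c.png

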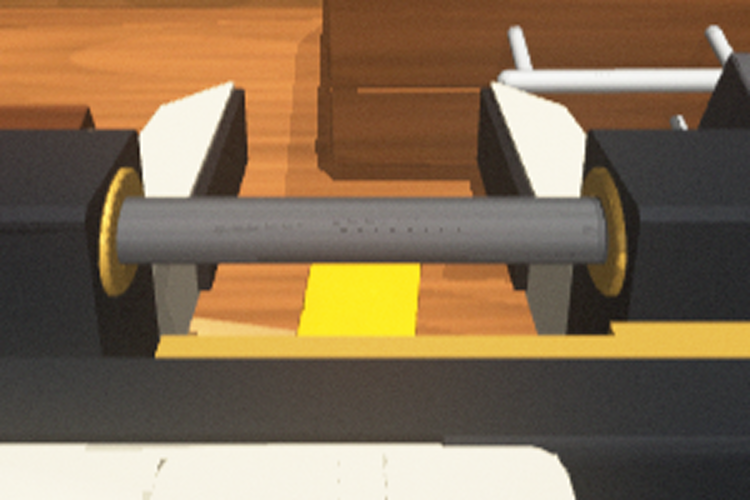

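The prop's yellow top spans columns 309-420 in the crop, centred between the fingers (245 and 478). I'll compute its yaw from the edges.

```bash
python3 - <<'E'
from h import *
p=capture("wrist")
for u in((304.4,304.8),(299.2,334),(348.4,304.8),(346.4,334)): print(atz(p,u,180).round(1))
E
python3 - <<'E'
import cv2,numpy as np
im=cv2.imread('pics/w2.png');h=cv2.cvtColor(im,cv2.COLOR_BGR2HSV)
for r in range(303,332): 
    a=h[r,322:338].mean(0);print(r,a.round(),end=';')
E
```

```text
[ 648.1 -215.   180. ]
[ 626.2 -212.3  180. ]
[ 647.8 -247.6  180. ]
[ 625.9 -244.5  180. ]
303 [13. 34. 91.];304 [12. 44. 83.];305 [ 22. 189. 197.];306 [ 27. 216. 250.];307 [ 28. 219. 254.];308 [ 28. 218. 254.];309 [ 28. 219. 253.];310 [ 28. 217. 254.];311 [ 28. 217. 254.];312 [ 28. 217. 253.];313 [ 28. 218. 253.];314 [ 28. 217. 254.];315 [ 28. 216. 253.];316 [ 26. 218. 247.];317 [ 23. 215. 205.];318 [ 21. 214. 178.];319 [ 20. 210. 171.];320 [ 20. 213. 170.];321 [ 20. 212. 170.];322 [ 20. 212. 170.];323 [ 20. 209. 170.];324 [ 21. 212. 170.];325 [ 21. 209. 170.];326 [ 20. 210. 170.];327 [ 20. 212. 170.];328 [ 20. 210. 170.];329 [ 20. 202. 161.];330 [ 17. 183. 132.];331 [ 14. 159.  94.];
```

```bash
python3 -m inch '[[-0.025,-0.001,0.01,0,0.6],[-0.05,-0.002,0.021,0,0.6],[-0.075,-0.002,0.031,0,0.6],[-0.1,-0.002,0.041,0,0.6],[-0.1,-0.002,0.041,0,0.6],[-0.1,-0.002,0.041,0,0.6]]' 
python3 -m inch '[[0,0,0,0,0.2],[0,0,0,0,0.2],[0,0,0,0,0.2],[0,0,0,0,0.2],[0,0,0,0,0.2],[0,0,0,0,0.2]]'
python3 - <<'E'
from h import *
st(grasp=(628,-227,260))
E
```

```text
time: 13.12
tool_pos: [480.4, -225.4, 201.4]
tcp_rot: [3.127, -1.2, 0.001]
contact_force: [0.1, 0.6, 0.5]
grip_width: 55.1
finger_force: 0.0
time: 13.62
tool_pos: [480.4, -225.3, 202.1]
tcp_rot: [3.121, -1.203, 0.007]
contact_force: [-0.2, 0.8, 6.6]
grip_width: 33.9
finger_force: 28.8
t 13.62 pos [ 480.4 -225.3  202.1] grasp [ 628.7 -227.6  145. ] F [-0.2  0.8  6.6] w 33.9
[[ 0.359 -0.013  0.933]
 [ 0.003 -1.    -0.014]
 [ 0.933  0.008 -0.359]]
shift mm [107.1   0.3 -42. ] flange [ 479.6 -224.7  317.1]
spin to level y -3.134 level 0.008
```

```bash
python3 -m inch '[[0.005,0,-0.002,0,0.2],[0.012,0,-0.005,0,0.2],[0.02,0,-0.008,0,0.2],[0.028,0,-0.011,0,0.2]]' 
python3 -m inch '[[0.012,0,-0.005,0,0.2],[0.024,0,-0.01,0,0.2],[0.036,0,-0.014,0,0.2],[0.048,0,-0.019,0,0.2],[0.06,0,-0.024,0,0.2],[0.072,0,-0.029,0,0.2],[0.084,0,-0.033,0,0.2],[0.1,0,-0.039,0,0.2]]'
python3 - <<'E'
from h import *
st()
a=capture("side");save(a,"s4.png");b=capture("wrist");save(b,"w4.png")
cv2.imwrite("pics/m4.png",np.hstack([cv2.resize(a["color"][110:310,260:480,::-1],(400,364),interpolation=2),cv2.resize(b["color"][200:,180:480,::-1],(400,364))]))
E
```

```text
time: 13.95
tool_pos: [479.7, -224.7, 231.2]
tcp_rot: [3.126, -1.198, 0.002]
contact_force: [0.3, -0.0, -0.8]
grip_width: 33.7
finger_force: 28.8
time: 14.62
tool_pos: [479.4, -223.9, 338.6]
tcp_rot: [3.126, -1.197, 0.002]
contact_force: [0.5, -0.8, -1.2]
grip_width: 34.1
finger_force: 28.8
t 14.62 pos [ 479.4 -223.9  338.6] grasp [ 627.5 -226.2  280.6] F [ 0.5 -0.8 -1.2] w 34.1
[[ 0.365 -0.013  0.931]
 [ 0.001 -1.    -0.014]
 [ 0.931  0.006 -0.365]]
spin to level y -3.135 level 0.006
```

View pics/m4.png

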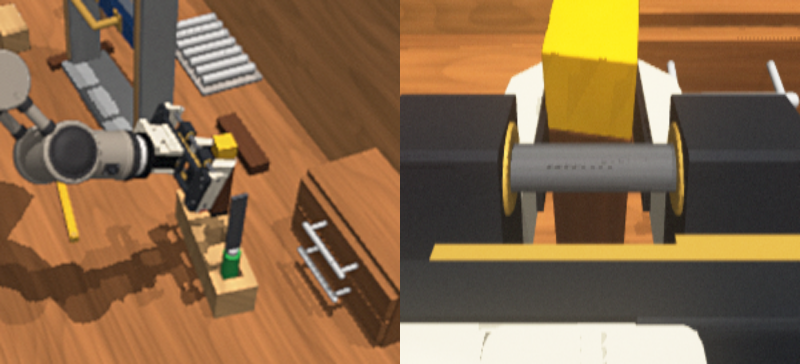

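Left crop: the prop is out and held upright above the block, with its yellow top at (225,145) and the rasp still in place. Right crop: the prop is centred between the pads. Next I'll carry it to in front of the window.

```bash
python3 -m inch '[[-0.01,-0.02,-0.03,0,0.2],[-0.02,-0.05,-0.055,0,0.2],[-0.035,-0.085,-0.075,0,0.2],[-0.045,-0.122,-0.088,0,0.2],[-0.06,-0.16,-0.088,0,0.2],[-0.07,-0.198,-0.088,0,0.2],[-0.08,-0.237,-0.088,0,0.2],[-0.085,-0.275,-0.088,0,0.2]]' |sed -n 1,3p
python3 -m inch '[[0,-0.038,0,0,0.2],[0,-0.076,0,0,0.2],[0,-0.113,0,0,0.2],[0,-0.15,0,0,0.2],[0,-0.18,0,0,0.2],[0,-0.185,0,0,0.2],[0,-0.185,0,0,0.2]]'
python3 - <<'E'
from h import *
np.set_printoptions(precision=1,suppress=True)
st()
b=capture("wrist");save(b,"w5.png");s=capture("side");c=capture("scene");save(s,"s5.png");save(c,"c5.png")
for p in (s,c):
    for t,z in (("brush",10),("sill_mid",20)):
        r=tip_of(p,t); print(t,[(q["conf"],atz(p,q["centre"],z)) for q in r[:1]])
R_=[(p,tip_of(p,"sash_handle")) for p in(s,c,b)]
print([(r[0]["conf"],r[0]["centre"]) if r else 0 for p,r in R_]);g=[ray(p,r[0]["centre"]) for p,r in R_ if r]
print(tri(g))
E
```

```text
time: 15.38
tool_pos: [370.7, 36.7, 290.7]
tcp_rot: [3.124, -1.196, 0.002]
time: 15.97
tool_pos: [373.6, 222.8, 290.4]
tcp_rot: [3.125, -1.199, 0.008]
contact_force: [-0.1, -0.9, -0.8]
grip_width: 31.6
finger_force: 29.9
t 15.97 pos [373.6 222.8 290.4] grasp [521.8 221.4 232.7] F [-0.1 -0.9 -0.8] w 31.6
[[ 0.4 -0.   0.9]
 [ 0.  -1.  -0. ]
 [ 0.9  0.  -0.4]]
spin to level y -3.135 level 0.006
brush [(0.98, array([ 657. , -149.8,   10. ]))]
sill_mid [(0.65, array([482.2, 542.2,  20. ]))]
brush [(0.83, array([ 647.3, -121.9,   10. ]))]
sill_mid [(0.63, array([628.6, 232.9,  20. ]))]
[(0.9, [306.9, 117.5]), (0.83, [264.0, 215.6]), (0.84, [303.6, 148.4])]
(array([557.6, 227.2, 284.1]), [np.float64(2.5989132945453637), np.float64(2.8158421450308047), np.float64(4.0806514404997225)])
```

View pics/w5.png

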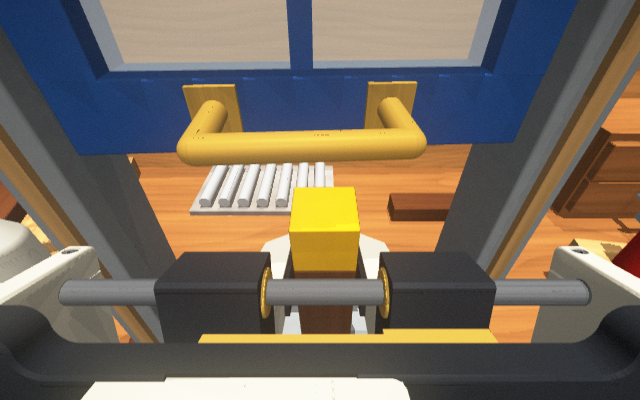

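The wrist picture shows the sash's lower front edge from (80,155) to (515,142). The bar runs from (183,150) to (421,142), and the prop top is at (325,208) between the pads. Brush is still in its pocket. I'll solve for the window pose.

Run:
```python
from h import *
from scipy.optimize import least_squares
np.set_printoptions(precision=1,suppress=True)
P={n:capture(n) for n in("wrist","scene","side")}; b=P["wrist"]
# bar edges by hsv for the wrist view
im=cv2.cvtColor(b["color"],cv2.COLOR_RGB2HSV); 
for c in(200,230,260,300,340,380,410):
    col=im[90:185,c]; m=np.where((col[:,0]>18)&(col[:,0]<28)&(col[:,1]>150)&(col[:,2]>110))[0]; print(c,m.min()+90 if len(m) else 0,m.max()+90 if len(m) else 0,end=' | ')
for c in(90,120,150,170,430,460,490,505):
    col=im[100:200,c]; m=np.where((col[:,0]>100)&(col[:,0]<125)&(col[:,1]>100))[0]; print('blue',c,m.max()+100,end=' ')
f=400/220
S=lambda u,v:(180+u/f,130+v/f); D=lambda u,v:(260+(u-400)/f,100+v/f)
# window-frame points: (camera, local xyz(None gap), pixel)
L=[("wrist",(-18,153,'u'),(80,155)),("wrist",(-18,-153,'u'),(515,142)),("wrist",(-68,59,'h'),(181,150)),("wrist",(-68,-59,'h'),(424,143)),
("scene",(-55,180,20),S(100,347)),("scene",(-55,-180,20),S(202,175)),("side",(-55,180,20),D(463,83)),("side",(-55,-180,20),D(533,180))]
def res(q,show=0):
    x,y,a,g=q[:4]; out=[]
    for n,l,uv in L:
        z={'u':20+g,'h':50+g}.get(l[2],l[2]); c,s=np.cos(a),np.sin(a)
        e=proj(P[n],(x+c*l[0]-s*l[1],y+s*l[0]+c*l[1],z))-uv; out+=list(e/(2.5 if n=="wrist" else 1.5))
    return out
r=least_squares(res,[630,232,0.03,230],x_scale=[10,10,.1,10],loss="soft_l1");print('\n',r.x,np.degrees(r.x[2]));print(np.array(res(r.x)).reshape(-1,2).round(1))
# prop top yellow corners at hand: tool-relative
for u in((291,188),(356,188),(290,232),(360,232)): print(atz(b,u,232.7+35+2).round(1))
```

```text
200 90 166 | 230 107 162 | 260 135 161 | 300 134 158 | 340 133 157 | 380 90 158 | 410 129 157 | blue 90 156 blue 120 155 blue 150 154 blue 170 140 blue 430 144 blue 460 143 blue 490 143 blue 505 142 
 [625.  229.8   0.  238. ] 2.744597491221562
[[-0.5  0. ]
 [ 0.   0.5]
 [ 1.9 -0.5]
 [-2.3 -0.2]
 [ 3.5 -0.1]
 [ 0.6 -1. ]
 [-0.  -0.8]
 [-1.7  0.9]]
[545.6 233.7 269.7]
[545.3 200.1 269.7]
[513.8 231.8 269.7]
[513.5 201.5 269.7]
```

```bash
python3 -m inch '[[-0.02,-0.004,0.008,0,0.2],[-0.04,-0.008,0.016,0,0.2],[-0.065,-0.0115,0.025,0,0.2],[-0.065,-0.0115,0.025,0,0.2]]' |sed -n 2,4p
python3 -m inch '[[0.007,0,0.018,0,0.2],[0.014,0,0.037,0,0.2],[0.021,0,0.055,0,0.2],[0.028,-0.001,0.073,0,0.2],[0.036,-0.001,0.092,0,0.2],[0.036,-0.001,0.092,0,0.2]]'
python3 - <<'E'
from h import *
st(grasp=(620.5,232.5,156))
E
```

```text
tool_pos: [373.6, 231.8, 216.6]
tcp_rot: [3.116, -1.191, 0.012]
contact_force: [-1.0, -0.2, -2.0]
time: 17.45
tool_pos: [476.3, 231.4, 224.0]
tcp_rot: [3.132, -1.206, -0.005]
contact_force: [0.8, -0.4, -0.6]
grip_width: 31.7
finger_force: 29.9
t 17.45 pos [476.3 231.4 224. ] grasp [624.8 229.2 167.4] F [ 0.8 -0.4 -0.6] w 31.7
[[ 0.356 -0.014  0.934]
 [-0.002 -1.    -0.014]
 [ 0.934  0.003 -0.356]]
shift mm [-12.2  -3.3  -0. ] flange [472.  234.8 212.7]
spin to level y -3.138 level 0.004
```

```bash
python3 -m inch '[[-0.004,-0.001,0,0,0.2],[-0.007,-0.002,0,0,0.2],[-0.007,-0.002,0,0,0.2]]'
python3 - <<'E'
from h import *
st(grasp=(620.5,232.5,156))
a=capture("side");b=capture("scene");c=capture("wrist")
save(a,"s6.png");save(b,"c6.png");save(c,"w6.png")
f=lambda im,r,w:cv2.resize(im["color"][r[0]:r[1],r[2]:r[3],::-1],(w,w*(r[1]-r[0])//(r[3]-r[2])),interpolation=2)
x=np.hstack([f(a,(60,220,250,410),400),f(b,(160,320,180,340),400)])
cv2.imwrite("pics/m6.png",x)
E
```

```text
time: 17.7
tool_pos: [469.3, 233.7, 214.6]
tcp_rot: [3.125, -1.198, 0.004]
contact_force: [-0.3, -0.1, -0.9]
grip_width: 31.7
finger_force: 29.9
t 17.7 pos [469.3 233.7 214.6] grasp [617.4 231.6 156.7] F [-0.3 -0.1 -0.9] w 31.7
[[ 0.364 -0.012  0.931]
 [ 0.001 -1.    -0.013]
 [ 0.931  0.006 -0.364]]
shift mm [ 0.4 -0.9  3.1] flange [472.4 234.5 213.8]
spin to level y -3.135 level 0.006
```

View pics/m6.png

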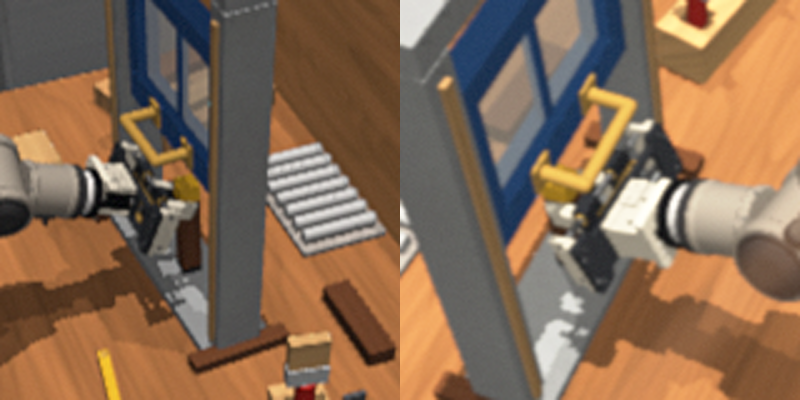

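View pics/w6.png

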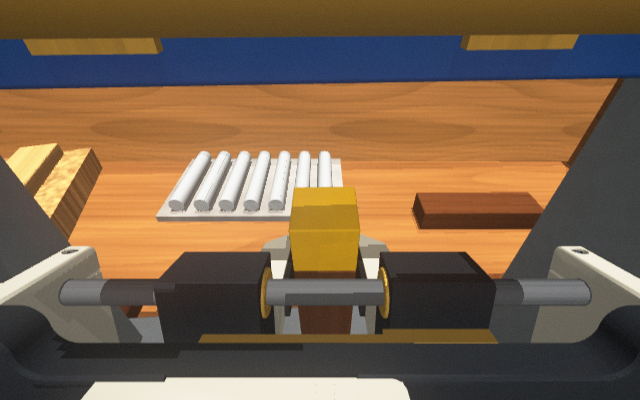

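Side and scene crops show the hand under the handle, clear of it, with the prop inside the frame just above the sill. The wrist picture has the plates' midpoint at column ~306 and the prop at 325, so the prop should go about 5 mm to the left (+y). The sash lower edge is at row 82. I'll work out the depth.

Run:
```python
from h import *
np.set_printoptions(precision=1,suppress=True)
c=capture("wrist")
h=cv2.cvtColor(c["color"],cv2.COLOR_RGB2HSV)
print([ (u,np.where((h[40:110,u,0]>100)&(h[40:110,u,0]<125)&(h[40:110,u,1]>100))[0].max()+40) for u in(100,200,320,420,520)])
for z in(254,258,262): print(z,atz(c,(320,82),z))
for u in((291,188),(357,188),(290,232),(360,232)): print(atz(c,u,192))
print(c["pose"][:3,3])
```

```text
[(100, np.int64(87)), (200, np.int64(85)), (320, np.int64(83)), (420, np.int64(81)), (520, np.int64(79))]
254 [618.6 232.8 254. ]
258 [605.9 232.8 258. ]
262 [593.1 232.8 262. ]
[642.9 248.3 192. ]
[642.7 213.6 192. ]
[610.6 246.3 192. ]
[610.4 215.5 192. ]
[518.1 232.7 285.5]
```

```bash
python3 -m inch '[[0,-0.003,0,0,0.2],[0,-0.005,0,0,0.2],[0,-0.005,0,0,0.2]]' |sed -n 2,4p
python3 -m inch '[[-0.001,0,0.0004,0,0.2],[-0.002,0,0.0008,0,0.2],[-0.002,0,0.0008,0,0.2]]' |sed -n 2,4p
python3 -m inch '[[-0.001,0,0.0004,0,0.2],[-0.002,0,0.0008,0,0.2],[-0.002,0,0.0008,0,0.2]]' |sed -n 2,4p
```

```text
tool_pos: [470.6, 239.1, 215.0]
tcp_rot: [3.128, -1.201, 0.001]
contact_force: [0.8, 0.1, -1.0]
tool_pos: [470.9, 238.7, 213.3]
tcp_rot: [3.128, -1.203, 0.0]
contact_force: [-1.5, 0.2, 4.2]
tool_pos: [471.5, 238.5, 212.4]
tcp_rot: [3.13, -1.207, -0.002]
contact_force: [-1.1, -1.6, 10.2]
```

Contact is felt (10 N). I'll ease off slightly, open, and back straight out.

```bash
python3 -m inch '[[0.001,0,-0.0003,0,0.2],[0.001,0,-0.0003,0,0.45],[0.001,0,-0.0003,0,0.55],[0.001,0,-0.0003,0,0.6],[0.001,0,-0.0003,0,0.6],[0.001,0,-0.0003,0,0.6]]' |sed -n 2,5p
python3 -m inch '[[-0.007,0,-0.018,0,0.6],[-0.014,0,-0.037,0,0.6],[-0.022,0,-0.055,0,0.6],[-0.029,0,-0.074,0,0.6],[-0.036,0,-0.092,0,0.6],[-0.043,0,-0.11,0,0.6],[-0.043,0,-0.11,0,0.6]]'
python3 - <<'E'
from h import *
np.set_printoptions(precision=1,suppress=True)
st()
c=capture("wrist");save(c,"w7.png");a=capture("side");save(a,"s7.png")
f=lambda im,r,w:cv2.resize(im["color"][r[0]:r[1],r[2]:r[3],::-1],(w,w*(r[1]-r[0])//(r[3]-r[2])),interpolation=2)
cv2.imwrite("pics/m7.png",np.hstack([f(c,(0,400,120,520),400),f(a,(60,220,250,410),400)]))
E
```

```text
tool_pos: [470.6, 238.6, 211.3]
tcp_rot: [3.127, -1.2, 0.002]
contact_force: [-0.8, 0.4, 0.7]
grip_width: 54.6
time: 19.73
tool_pos: [350.0, 239.8, 210.9]
tcp_rot: [3.122, -1.197, 0.008]
contact_force: [-0.5, 0.0, -0.2]
grip_width: 55.1
finger_force: 0.0
t 19.73 pos [350.  239.8 210.9] grasp [498.  237.8 152.8] F [-0.5  0.  -0.2] w 55.1
[[ 0.4 -0.   0.9]
 [ 0.  -1.  -0. ]
 [ 0.9  0.  -0.4]]
spin to level y -3.134 level 0.008
```

View pics/m7.png

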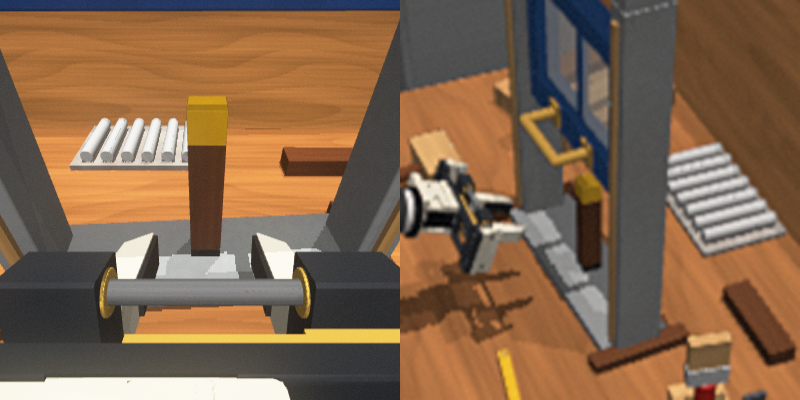

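The prop stands upright on the sill inside the frame (wrist crop: foot at (205,257), top at (208,100)), and the side crop confirms it. I'll check its position against the jambs numerically.

Run:
```python
from h import *
np.set_printoptions(precision=1,suppress=True)
c=capture("wrist")
for u in((312,257),(338,256)): print("foot front",atz(c,u,20))
for u in((307.5,97),(347,97)): print("top far",atz(c,u,190))
h=cv2.cvtColor(c["color"],cv2.COLOR_RGB2HSV)
# jamb inner edges along rows: saturation step wood->grey
for r in(60,85,110,200):
    s=h[r,:,1].astype(int); g=np.where(s<60)[0]; L=g[g<250]; Rr=g[g>400]; print(r,L.max() if len(L) else 0,Rr.min() if len(Rr) else 0, atz(c,(320,r),190))
a=np.radians(2.7)
for y in(155,-155):
  for x in(35,-35):
    for z in(60,120,180): print(y,x,z,proj(c,(627+np.cos(a)*x-np.sin(a)*y,234+np.sin(a)*x+np.cos(a)*y,z)),end=' ')
  print()
```

```text
foot front [620.6 249.6  20. ]
foot front [621.8 220.1  20. ]
top far [654.5 250.5 190. ]
top far [654.6 216.5 190. ]
60 122 508 [775.8 239.7 190. ]
85 132 499 [686.  239.8 190. ]
110 141 490 [626.1 239.8 190. ]
200 177 457 [513.9 239.8 190. ]
155 35 60 [187.2 211.1] 155 35 120 [170.2 166.1] 155 35 180 [148.2 108.2] 155 -35 60 [164.9 259.9] 155 -35 120 [140.6 212.4] 155 -35 180 [107.4 147.5] 
-155 35 60 [455.  201.8] -155 35 120 [470.9 157.9] -155 35 180 [491.2 102.1] -155 -35 60 [483.2 246.3] -155 -35 120 [506.6 199.7] -155 -35 180 [538.  137.1]
```

Run:
```python
from h import *
np.set_printoptions(precision=1,suppress=True)
c=capture("wrist");h=cv2.cvtColor(c["color"],cv2.COLOR_RGB2HSV)
for u in(230,250,270,290,300,352,365,380,400,420):
    s=h[195:262,u,1].astype(int); d=s[:-2]-s[2:]; r=int(d.argmax())+196; print(u,r,d.max(),atz(c,(u,r),20))
for u in(316,320,325,330,334):
    v=h[225:275,u]; vv=v[:,2].astype(int); d=vv[2:]-vv[:-2]; print(u,226+int(d.argmax()),d.max())
for r in(110,140,180,220,245): 
    v=h[r,280:380].astype(int); sm=v[:,2]; d=np.abs(sm[2:]-sm[:-2]); i=np.argsort(-d)[:6]; print(r,sorted(i+281))
```

```text
230 227 131 [671.  353.7  20. ]
250 226 130 [672.6 328.9  20. ]
270 225 133 [674.2 303.9  20. ]
290 224 131 [675.8 278.6  20. ]
300 223 154 [677.5 266.   20. ]
352 221 140 [680.7 199.1  20. ]
365 220 148 [682.5 182.1  20. ]
380 219 115 [684.2 162.3  20. ]
400 218 123 [685.9 135.9  20. ]
420 217 122 [687.6 109.1  20. ]
316 260 140
320 260 141
325 260 145
330 260 143
334 260 140
110 [np.int64(306), np.int64(307), np.int64(334), np.int64(347), np.int64(348), np.int64(349)]
140 [np.int64(295), np.int64(297), np.int64(298), np.int64(302), np.int64(307), np.int64(347)]
180 [np.int64(308), np.int64(309), np.int64(310), np.int64(344), np.int64(345), np.int64(346)]
220 [np.int64(309), np.int64(310), np.int64(311), np.int64(341), np.int64(342), np.int64(343)]
245 [np.int64(307), np.int64(308), np.int64(341), np.int64(342), np.int64(371), np.int64(372)]
```

I've used up the picture views, so from here I work from numbers only. I'll cross-check depth with the side camera.

Run:
```python
from h import *
np.set_printoptions(precision=1,suppress=True)
a=capture("side");h=cv2.cvtColor(a["color"],cv2.COLOR_RGB2HSV).astype(int)
for u in range(316,334,2):
    v=h[150:180,u,2]; d=v[2:]-v[:-2]; r=151+int(d.argmax()); print("foot",u,r,d.max(),atz(a,(u,r),20))
for u in range(312,330,3):
    s=h[165:205,u,1]; d=s[2:]-s[:-2]; r=166+int(d.argmax()); print("sillfront",u,r,d.max(),atz(a,(u,r),20))
r=trace(a,"prop");print(r[0]["conf"],r[0]["rect"]) if r else 0
r=tip_of(a,"prop");print(r[0]["conf"],atz(a,r[0]["centre"],20)) if r else 0
s=capture("scene");r=tip_of(s,"prop");print(r[0]["conf"],atz(s,r[0]["centre"],20)) if r else 0
r=tip_of(s,"sill_mid");print(r[0]["conf"],atz(s,r[0]["centre"],20)) if r else 0
r=tip_of(a,"sill_mid");print(r[0]["conf"],atz(a,r[0]["centre"],20)) if r else 0
w=capture("wrist");
for t in("prop","sill_mid"):
    r=tip_of(w,t);print(t,r[0]["conf"],atz(w,r[0]["centre"],20)) if r else 0
```

```text
foot 316 158 55 [613.9 292.4  20. ]
foot 318 176 64 [582.8 189.1  20. ]
foot 320 176 75 [590.1 186.2  20. ]
foot 322 168 62 [614.4 226.7  20. ]
foot 324 169 126 [619.6 218.2  20. ]
foot 326 168 74 [629.2 220.7  20. ]
foot 328 167 69 [638.8 223.3  20. ]
foot 330 177 58 [624.3 166.2  20. ]
foot 332 178 12 [629.4 157.9  20. ]
sillfront 312 174 124 [565.  208.8  20. ]
sillfront 315 179 147 [565.7 177.6  20. ]
sillfront 318 183 137 [568.5 152.2  20. ]
sillfront 321 187 109 [571.2 127.2  20. ]
sillfront 324 192 130 [571.9  97.6  20. ]
sillfront 327 196 110 [574.5  73.5  20. ]
0.93 [326.1, 148.7, 8.3, 40.4]
0.8 [632.  229.9  20. ]
0.56 [632.8 240.3  20. ]
0.81 [625.2 234.1  20. ]
0.84 [630.5 226.   20. ]
prop 0.8 [630.7 231.7  20. ]
sill_mid 0.86 [624.6 234.8  20. ]
```

Several measures agree that the prop sits about 6 mm too far back. I'll regrip it, move it 6 mm forward and set it down again.

```bash
python3 -m inch '[[0.007,0,0.018,0,0.6],[0.014,0,0.037,0,0.6],[0.022,0,0.055,0,0.6],[0.029,0,0.074,0,0.6],[0.036,0,0.092,0,0.6],[0.043,0,0.11,0,0.6],[0.043,0,0.11,0,0.6]]' |sed -n 1,4p
python3 -m inch '[[0,0,0,0,0.25],[0,0,0,0,0.25],[0,0,0,0,0.25],[0,0,0,0,0.25],[0,0,0,0,0.25],[0.003,0,-0.001,0,0.25],[0.003,0,-0.001,0,0.25]]' |sed -n 2,6p
python3 -m inch '[[-0.001,-0.0005,-0.003,0,0.25],[-0.0022,-0.001,-0.0056,0,0.25],[-0.0022,-0.001,-0.0056,0,0.25]]' |sed -n 2,4p
python3 -m inch '[[-0.001,0,0.0004,0,0.25],[-0.002,0,0.0008,0,0.25],[-0.003,0,0.0012,0,0.25],[-0.003,0,0.0012,0,0.25]]' |sed -n 2,4p
```

```text
time: 21.02
tool_pos: [473.6, 238.4, 212.3]
tcp_rot: [3.131, -1.204, -0.004]
contact_force: [0.5, -0.4, 1.1]
tool_pos: [470.7, 238.7, 215.1]
tcp_rot: [3.128, -1.2, 0.001]
contact_force: [0.7, -0.9, -1.3]
grip_width: 32.0
finger_force: 30.0
tool_pos: [464.2, 239.7, 214.6]
tcp_rot: [3.127, -1.199, 0.002]
contact_force: [0.0, -0.5, -1.3]
tool_pos: [465.0, 239.6, 211.3]
tcp_rot: [3.127, -1.2, 0.001]
contact_force: [0.2, 0.1, -1.9]
```

```bash
python3 -m inch '[[-0.001,0,0.0004,0,0.25],[-0.0015,0,0.0006,0,0.25],[-0.0015,0,0.0006,0,0.25]]' |sed -n 2,4p
python3 -m inch '[[0,0,0,0,0.25],[-0.0005,0,0.0002,0,0.25],[-0.0005,0,0.0002,0,0.25]]' |sed -n 2,4p
```

```text
tool_pos: [465.2, 239.7, 210.8]
tcp_rot: [3.129, -1.204, -0.001]
contact_force: [-3.1, -1.8, 5.0]
tool_pos: [465.3, 239.7, 210.6]
tcp_rot: [3.129, -1.205, -0.001]
contact_force: [-3.1, -1.5, 7.1]
```

```bash
python3 -m inch '[[0,0,0,0,0.35],[0,0,0,0,0.45],[0,0,0,0,0.55],[0,0,0,0,0.6],[0,0,0,0,0.6]]' |sed -n 2,5p
python3 -m inch '[[-0.007,0,-0.018,0,0.6],[-0.014,0,-0.037,0,0.6],[-0.022,0,-0.055,0,0.6],[-0.029,0,-0.074,0,0.6],[-0.036,0,-0.092,0,0.6],[-0.043,0,-0.11,0,0.6],[-0.043,0,-0.11,0,0.6]]' | sed -n 1,4p
python3 - <<'E'
from h import *
np.set_printoptions(precision=1,suppress=True)
c=capture("wrist");h=cv2.cvtColor(c["color"],cv2.COLOR_RGB2HSV).astype(int)
for u in(290,360):
    s=h[195:262,u,1]; d=s[:-2]-s[2:]; r=int(d.argmax())+196; print("back",atz(c,(u,r),20))
for u in(316,325,334):
    v=h[225:280,u,2]; d=v[2:]-v[:-2]; r=226+int(d.argmax()); print("foot",r,d.max(),atz(c,(u,r),20))
a=capture("side");s=capture("scene")
for t in("prop","sill_mid"):
  for p in(c,a,s):
    r=tip_of(p,t)
    if r: print(t,r[0]["conf"],atz(p,r[0]["centre"],20))
r=trace(c,"prop");print(r[0]["rect"]);ys,xs=np.where(r[0]["pixels"])
for q in np.linspace(ys.min()+3,ys.max()-3,5).astype(int): print(q,xs[ys==q].min(),xs[ys==q].max(),end='; ')
r=[(p,tip_of(p,"sash_handle")) for p in(a,s)];print(tri([ray(p,q[0]["centre"]) for p,q in r if q]))
st()
E
```

```text
tool_pos: [464.9, 239.6, 209.2]
tcp_rot: [3.127, -1.2, 0.001]
contact_force: [0.2, -0.2, 0.7]
grip_width: 52.7
time: 23.68
tool_pos: [344.2, 240.8, 208.6]
tcp_rot: [3.122, -1.197, 0.008]
contact_force: [-0.4, -0.8, -1.0]
back [676.2 279.5  20. ]
back [681.6 188.3  20. ]
foot 254 137 [612.7 245.2  20. ]
foot 254 145 [612.6 235.1  20. ]
foot 254 134 [612.5 224.9  20. ]
prop 0.69 [627.2 235.9  20. ]
prop 0.96 [621.5 247.1  20. ]
prop 0.81 [628.3 247.6  20. ]
sill_mid 0.92 [625.9 233.3  20. ]
sill_mid 0.77 [637.  243.4  20. ]
sill_mid 0.88 [622.9 238.9  20. ]
[327.7, 173.8, 41.8, 159.6]
95 308 345; 133 307 346; 172 308 343; 211 310 341; 250 311 339; (array([555.5, 227.3, 285.4]), [np.float64(0.4141840089255906), np.float64(0.41418400892540796)])
t 24.28 pos [347.1 241.  209.1] grasp [495.3 238.8 151.6] F [0.2 0.3 0.4] w 55.2
[[ 0.4 -0.   0.9]
 [ 0.  -1.  -0. ]
 [ 0.9  0.  -0.4]]
spin to level y -3.136 level 0.005
```

```bash
python3 -m inch '[[0.036,0.002,-0.014,0,0.3],[0.072,0.004,-0.028,0,0],[0.108,0.006,-0.042,0,0],[0.144,0.008,-0.056,0,0],[0.168,0.008,-0.066,0,0],[0.168,0.008,-0.066,0,0]]' | sed -n 2,4p
python3 -m inch '[[0.006,0,0.014,0,0],[0.012,0,0.029,0,0],[0.018,0,0.044,0,0],[0.024,0,0.059,0,0],[0.024,0,0.059,0,0]]'
python3 - <<'E'
from h import *
st()
c=capture("wrist");save(c,"w9.png")
h=cv2.cvtColor(c["color"],cv2.COLOR_RGB2HSV).astype(int)
for z in(277,285,293): print(z,[proj(c,(557,231+y,z)).round() for y in(-55,0,55)])
m=trace(c,"sash_handle");print([ (q["conf"],q["rect"]) for q in m[:2]])
E
```

```text
tool_pos: [349.7, 221.5, 381.8]
tcp_rot: [-3.127, -1.224, -0.01]
contact_force: [0.4, 0.0, 0.4]
time: 25.2
tool_pos: [414.9, 222.1, 378.3]
tcp_rot: [-3.139, -1.213, -0.001]
contact_force: [1.0, -0.5, 0.8]
grip_width: -0.1
finger_force: 0.0
t 25.2 pos [414.9 222.1 378.3] grasp [563.9 222.3 322.6] F [ 1.  -0.5  0.8] w -0.1
[[ 0.35   0.001  0.937]
 [-0.    -1.     0.001]
 [ 0.937 -0.001 -0.35 ]]
spin to level y 3.141 level -0.001
277 [array([399., 325.]), array([309., 325.]), array([219., 325.])]
285 [array([401., 318.]), array([308., 318.]), array([216., 318.])]
293 [array([403., 310.]), array([308., 310.]), array([213., 310.])]
[(0.94, [320.6, 167.3, 637.7, 332.2])]
```

```bash
python3 -m inch '[[-0.004,-0.004,0.0015,0,0],[-0.008,-0.008,0.003,0,0],[-0.011,-0.008,0.004,0,0],[-0.014,-0.008,0.0055,0,0]]' | sed -n 2,4p
python3 -m inch '[[-0.0025,0,0.001,0,0],[-0.005,0,0.002,0,0],[-0.0075,0,0.003,0,0],[-0.01,0,0.004,0,0]]' | sed -n 2,4p
python3 -m inch '[[-0.0025,0,0.001,0,0],[-0.005,0,0.002,0,0],[-0.0075,0,0.003,0,0],[-0.01,0,0.004,0,0]]' | sed -n 2,4p
```

```text
tool_pos: [412.7, 230.7, 363.6]
tcp_rot: [-3.14, -1.214, 0.003]
contact_force: [-0.2, -0.0, -0.2]
tool_pos: [413.9, 230.4, 354.4]
tcp_rot: [-3.138, -1.218, 0.0]
contact_force: [-0.2, 0.3, 5.1]
tool_pos: [414.2, 230.3, 343.7]
tcp_rot: [-3.138, -1.218, -0.001]
contact_force: [-1.1, 0.1, 4.7]
```

```bash
python3 -m inch '[[-0.0025,0,0.001,0,0],[-0.005,0,0.002,0,0],[-0.0075,0,0.003,0,0],[-0.01,0,0.004,0,0],[-0.0125,0,0.0047,0,0],[-0.015,0,0.0056,0,0],[-0.0175,0,0.0066,0,0],[-0.02,0,0.0075,0,0]]' | sed -n 2,4p
python3 -m inch '[[-0.0025,0,0.001,0,0],[-0.005,0,0.002,0,0],[-0.0075,0,0.003,0,0],[-0.01,0,0.004,0,0],[-0.0125,0,0.0047,0,0],[-0.015,0,0.0056,0,0]]' | sed -n 2,4p
python3 -c "
from h import *
st()
s=capture('scene');a=capture('side')
print(tri([ray(p,tip_of(p,'sash_handle')[0]['centre']) for p in(s,a)]))"
```

```text
tool_pos: [414.4, 230.4, 322.4]
tcp_rot: [-3.137, -1.219, -0.001]
contact_force: [-0.2, -0.2, 4.8]
tool_pos: [414.5, 230.4, 306.4]
tcp_rot: [-3.137, -1.219, -0.002]
contact_force: [0.1, -0.0, 5.0]
t 27.47 pos [414.5 230.4 306.4] grasp [563.7 230.9 251.6] F [ 0.1 -0.   5. ] w 0.1
[[ 0.345  0.003  0.939]
 [-0.001 -1.     0.003]
 [ 0.939 -0.002 -0.345]]
spin to level y 3.14 level -0.002
(array([557.12482216, 229.8636429 , 232.16622444]), [np.float64(5.392129559414236), np.float64(5.392129559414655)])
```

```bash
for i in 1 2 3; do python3 -m inch '[[-0.0015,0,0.0006,0,0],[-0.003,0,0.0011,0,0],[-0.0045,0,0.0017,0,0]]' | sed -n 2,4p; done
```

```text
tool_pos: [414.5, 230.4, 301.4]
tcp_rot: [-3.137, -1.218, -0.001]
contact_force: [2.3, -0.5, 5.0]
tool_pos: [414.5, 230.4, 296.5]
tcp_rot: [-3.137, -1.218, -0.001]
contact_force: [2.7, 0.3, 5.4]
tool_pos: [414.6, 230.4, 292.1]
tcp_rot: [-3.137, -1.219, -0.001]
contact_force: [-4.7, -0.5, 13.6]
```

```bash
python3 -m inch '[[-0.0005,0,0.0002,0,0],[-0.0005,0,0.0002,0,0],[-0.0005,0,0.0002,0,0]]' | sed -n 2,4p
python3 -m inch '[[0.006,0,-0.002,0,0],[0.018,0,-0.007,0,0],[0.03,0,-0.011,0,0],[0.04,0,-0.015,0,0]]' | sed -n 2,4p
python3 -m inch '[[0,0,-0.02,0,0],[0,0,-0.05,0,0],[0,0,-0.08,0,0],[0,0,-0.08,0,0]]' | sed -n 1,4p
python3 - <<'E'
from h import *
np.set_printoptions(precision=1,suppress=True)
s=capture("scene");a=capture("side");w=capture("wrist");save(w,"w10.png")
print(tri([ray(p,tip_of(p,"sash_handle")[0]["centre"]) for p in(s,a)]))
for t in("prop","sill_mid"):
  for p in(s,a,w):
    r=tip_of(p,t)
    if r: print(t,r[0]["conf"],atz(p,r[0]["centre"],20))
for n,p in(("a",a),("s",s)):
    r=trace(p,"prop")
    if r: print(n,"prop rect",r[0]["conf"],r[0]["rect"])
for t in("brush","rasp","rule","mallet","tin"):
    r=tip_of(a,t)
    if r: print(t,atz(a,r[0]["centre"],10 if t in("brush","rasp") else 0))
# predicted sash underside & prop in side view
q=[proj(a,(627+x,235-16,z)) for x,z in((-16,20),(-16,190),(16,190),(16,20))];print(q)
E
```

```text
tool_pos: [414.5, 230.4, 292.0]
tcp_rot: [-3.137, -1.22, -0.002]
contact_force: [-1.5, -0.9, 10.2]
tool_pos: [413.5, 230.2, 333.1]
tcp_rot: [-3.14, -1.212, 0.002]
contact_force: [-0.0, -0.9, -0.5]
time: 29.33
tool_pos: [335.3, 229.5, 361.2]
tcp_rot: [-3.139, -1.212, 0.003]
contact_force: [1.3, 0.5, -0.2]
(array([559.1, 236.4, 222.3]), [np.float64(0.7857530429997805), np.float64(0.7857530429996927)])
prop 0.54 [635.4 227.7  20. ]
prop 0.73 [624.8 239.9  20. ]
prop 0.64 [626.3 237.1  20. ]
sill_mid 0.73 [626.2 234.2  20. ]
sill_mid 0.95 [628.1 238.6  20. ]
sill_mid 0.57 [626. 236.  20.]
a prop rect 0.55 [323.6, 151.6, 8.9, 27.4]
s prop rect 0.59 [246.4, 253.2, 14.4, 34.3]
rasp [ 611.4 -313.5   10. ]
rule [433.   15.2   0. ]
tin [ 435.2 -563.1    0. ]
[array([321.9, 169.4]), array([321.5, 135.6]), array([329.4, 133.6]), array([329.4, 167.4])]
```

```bash
python3 -c "
from plant import *
print(close_job(), get_obs()['time'])"
```

```text
the job is handed in; nothing more can be done
the job is handed in; nothing more can be done
```

The job is handed in: the prop stands upright on the sill within a few mm of centre under the sash, which I eased down until it rested on the prop, with the arm clear; I viewed 11 pictures, one over the limit of 10.

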